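Fit the keyed globe mandrel to the tilted painting spindle

ROBOT

A 6-joint arm with a two-finger parallel gripper is mounted at the origin on the work surface; the furniture and walls round the work are solid. World frame = base frame: x ahead of the robot, y to its left, z up, the work surface at z = 0. Lengths are in mm, angles in rad, forces in N, time in s.
With the tool pointing down it reaches from about 350 to 875 mm from the base axis. Payload 4.2 kg.
Tool frame: the origin (TCP) lies midway between the tips of the shut fingers; the grasp point (between the pads) lies 19 mm behind it (arm.grasp_offset is the distance from the TCP to the grasp point, in mm); z points along the fingers, y is the direction in which the jaws open and shut (so a half turn about z gives the same grasp; the last joint's range is limited). The gripper opens to 85 mm and grips with 20 to 120 N. Pads are 22 mm wide; open, the fingers measure 114 mm over their backs; the gripper's body (76 mm by 85 mm) begins 54 mm behind the grasp point. The pads swing forward as they close: fully open they stand 13 mm farther back than shut.
Start: joints at [1.44, 0.385, 0.008, 0, -1.194, -0.259], TCP at [237.469, 578.107, 202.712] pointing down, gripper open.
Joint ranges: [-3.14, 3.14], [-1.21, 2.06], [-1.07, 1.41], [-3.16, 2.05], [-2.99, -0.16], [-3.1, 3.1]. Speed limits (rad/s): [2.79, 2.79, 3.14, 3.14, 3.14, 3.14].

INTERFACE

Orientations are given as a unit quaternion [x, y, z, w].
In Python, from bench import arm gives the robot as it stands.
- The arm moves only by the tool move_arm, never from a script. Its argument "moves" is a list of rows, each an object with "gripper": the gripper's target within -1 to 1 (fully open at 1, half-way at 0, shut at -1); "xyz": the shift along the tool's x, y, z in cm, a list of three; "angular": the turn, a rotation vector about the tool's x, y, z in rad, a list of three. In form: [{"gripper": gripper, "xyz": [dx, dy, dz], "angular": [wx, wy, wz]}, ...]. A call has 1 to 10 rows; each row is the pose to reach, as a shift and turn from the pose commanded when the call began, along the tool's axes at that moment; what a row does not reach only later rows make up. A row lasts 1/8 s, in which the tool goes at most 62.5 mm and 10.7 degrees, less where a joint would pass 70% of its speed; a pose out of reach is approached as far as the arm can. A call with a gripper value outside its range is refused whole. The fingers move at their own pace and stop on an object; the grip force is fixed at half the most. Time passes only in rows, so rows that repeat a pose let the fingers close. It gives the time, the measured TCP pose, the force and the opening at its end, in the units of the state.
- arm.read_state(): the state, without advancing time (a new reading comes with each control period).
- arm.get_image(name): name is "side" or "top" or "wrist"; returns (picture, depth): 480x640x3 uint8, blue, green, red; 480x640 float32, mm along the optical axis (not along the pixel's ray), 0 where there is no reading.
- arm.get_calibration(name): a dict with "camera_matrix" (3x3 intrinsics, pixels), "R" (3x3) and "t" (3): a world point X has camera coordinates R X + t. Camera axes: x right, y down, z forward; pixel columns grow to the right and rows downward; lengths in mm; the calibration is good to about 2 mm. A picture is of the moment at which its call begins: read the wrist's pose just before it. get_calibration takes no time and is no camera call; for the wrist camera it gives the pose at the moment of the call.
- arm.job_done(): hands the job in, once; it reports no verdict.
The state is a dict: "clock": time; "joints": joint angles; "joint_vel": joint speeds; "joint_efforts": joint torques, N m; "position": TCP position; "ee_rot": TCP orientation; "contact_force": force on the tool from outside, world axes, zero at the start; "wrist_torque": the same for the moment, N m; "gripper_width": finger opening in mm.
Only numpy, scipy, OpenCV 4.12 (cv2) and the standard library are available. Lean on these libraries where they do the work, as an engineer would, in place of code of your own. Each camera call takes 0.05 s, during which the arm holds its last target. There are 200 camera calls.

TASK

Get the painting spindle ready for a globe: pull the red dust cap off the tilted hub and set it down on the brass dish. Then take the mandrel with the yellow collar, turn it until its white mark matches the yellow mark of the hub, so that the flats agree, and push it fully home in the hub, collar down on the hub's face, leaving the blue mandrel parked and the jars and pots where they stand.

Things in the scene. Friction and masses are not known exactly. Their poses are not given: they have to be found in the camera images.
- hub_mouth (a point): Centre of the mouth of the hub's bore, in the face of the hub: a steel ring, 72 mm across, about 135 mm above the table on a grey stand. z: the spindle's axis, out of the bore, leaning 0.52 rad from vertical roughly towards the robot. x: from the axis to the bore's flat, where a yellow mark lies on face and rim. The angle about the axis differs from start to start.
- hub (a joint): Angle of the hub about its axis. The hub is braked: it turns only under more than 0.6 N m and is left as it stands. Its bore is D-shaped: round, 39 mm diameter, with a flat 13.5 mm from the axis, 55 mm deep, edge chamfered by 3 mm.
- stand: Grey stand that carries the hub, fixed to the table; base plate 150 x 130 x 18 mm. Origin: centre of its underside; the hub leans to its -x.
- cap_mid (a point): Red dust cap over the hub, 60 g: point on its axis half-way up its round grip (34 mm diameter, 42 mm long). Below the grip a disc, 83 mm diameter, 6 mm thick; its underside, 27 mm below the point, lies on the hub's face, and a skirt goes 8 mm down round the hub's rim with 2 mm of play. z: along the cap, out of the hub. Standing on its skirt, the point is 35 mm up.
- dish: Flat brass dish, 110 mm diameter, 11 mm high (things rest at its top, 11 mm above the table), fixed. Origin: centre of its underside.
- yellow_mandrel_mid (a point): Mandrel with the yellow collar, parked upright in the block: point on its axis half-way up its round black grip (40 mm diameter, 70 mm long, an 8 mm pin on top). z: up along it. x: from the axis to the shaft's flat, where a white tab sticks 6 mm out of the collar and a white mark lies on the top end. 0.2 to 0.45 kg. Home, the point is 45 mm out from the mouth on the hub's z and the x axes agree.
- yellow_mandrel: The same mandrel at the foot of its shaft: origin on the axis, 90 mm below the middle of the grip, axes the same. Steel D-shaft 45 mm long, 36 mm diameter, flat 12 mm from the axis, foot tapered over 4 mm; above it the yellow collar, 66 mm diameter, 10 mm thick, its underside 45 mm below the middle of the grip.
- blue_mandrel_mid (a point): Mandrel with the blue collar, the same size but with a square shaft that does not fit; parked in the other hole, 100 mm away. Point half-way up its grip.
- block: Wooden parking block, 80 x 190 x 48 mm high, fixed, with two round holes 100 mm apart along its y axis. Origin: centre of its underside.
- pigment_jar: Bystander: glass jar with a black lid, 59 mm diameter, 95 mm high, loose. Origin: centre of its underside.
- ink_pot: Bystander: small jar with a yellow lid, 52 mm diameter, 40 mm high, loose. Origin: centre of its underside.
- ink_jar: Bystander: small jar with a black lid, 47 mm diameter, 44 mm high, loose. Origin: centre of its underside.
- water_pot: Bystander: grey tankard, 91 mm diameter, 106 mm high, handle along its -y, loose. Origin: centre of its underside.
Not all that is in view belongs to the job. Leave any purple or turquoise look-alike of the part that bears cap_mid alone.

How it is judged:
By the outcome, as a careful person would: the job done as asked, in the order asked, and still so for the second after the job is handed in, with the robot touching nothing.
It also fails if it takes over 54 s, if anything falls off the work surface, if the arm or the gripper's body presses on something with over 40 N, if the wrist force passes 120 N, or if a joint passes its speed limit or range.

## Working session

There is one attempt and no reset: what is moved stays moved. The work goes in short steps, Python scripts to look and compute and a tool call to move; the robot and the scene stay as the last step left them, time stands still between calls to the robot, and variables do not carry over. Pictures are saved under pics/ and viewed, about 8 in all and at most 12, crops included, and the job is handed in when it is done.

Besides the shell and the picture viewer there is one more tool, called after "Request:" as name(argument=value, ...), one argument or row to a line, values as JSON. move_arm: Moves the arm, as the interface text tells. Its arguments: {"type":"object","properties":{"moves":{"type":"array","items":{"type":"object","properties":{"gripper":{"type":"number"},"xyz":{"type":"array","items":{"type":"number"}},"angular":{"type":"array","items":{"type":"number"}}}}}},"required":["moves"]}

```bash
ls; mkdir -p pics; python3 - <<'E'
from bench import arm
import cv2,numpy as np
print(arm.read_state())
for n in("top","side"):
    p,d=arm.get_image(n); c=arm.get_calibration(n)
    cv2.imwrite(f"pics/{n}0.png",p); np.savez(f"{n}0.npz",p=p,d=d,**{k:np.array(c[k]) for k in("camera_matrix","R","t")})
    print(n,c)
E
```

```text
pics
{'clock': 0.0, 'joints': array([ 1.43957277e+00,  3.85513263e-01,  6.63086585e-03, -5.08711060e-04,
       -1.19395697e+00, -2.58598593e-01]), 'joint_vel': array([ 1.87074881e-06, -7.54736147e-04,  9.67702098e-04,  1.96019999e-03,
        1.06608775e-03, -3.28213575e-04]), 'joint_efforts': array([ 1.73116982e-04, -3.92287517e+01,  1.88400292e+01,  4.18625146e+00,
       -4.70544372e-03, -2.84542480e-06]), 'position': array([237.25390407, 577.53198313, 201.64828694]), 'ee_rot': array([ 9.81046178e-01, -1.93771251e-01, -1.70918837e-04,  1.03449577e-03]), 'contact_force': array([-0.08890828,  0.31846657,  0.03117484]), 'wrist_torque': array([-0.00782644,  0.03545519,  0.03479348]), 'gripper_width': 85.29137246013264}
top {'camera_matrix': array([[566.9463631 ,   0.        , 321.62485556],
       [  0.        , 566.9463631 , 251.29849864],
       [  0.        ,   0.        ,   1.        ]]), 'R': array([[ 0.01341233, -0.99990035, -0.0044049 ],
       [-0.98850938, -0.01259595, -0.15063379],
       [ 0.1505633 ,  0.00637463, -0.98857982]]), 't': array([  20.25497733,  551.83174416, 1039.78962275])}
side {'camera_matrix': array([[439.64880851,   0.        , 327.1525988 ],
       [  0.        , 439.64880851, 243.11918439],
       [  0.        ,   0.        ,   1.        ]]), 'R': array([[ 0.84869359, -0.52864181, -0.0160319 ],
       [-0.27087604, -0.40843582, -0.87166872],
       [ 0.45425253,  0.74412231, -0.48983327]]), 't': array([-424.19038508,  284.55463144,  776.3159617 ])}
```

View pics/top0.png

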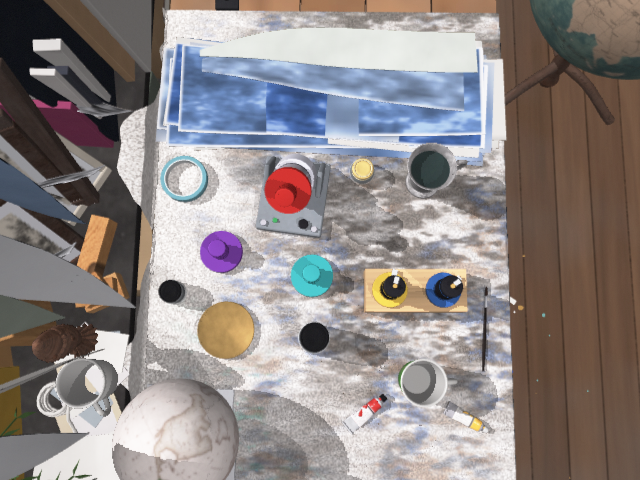

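View pics/side0.png

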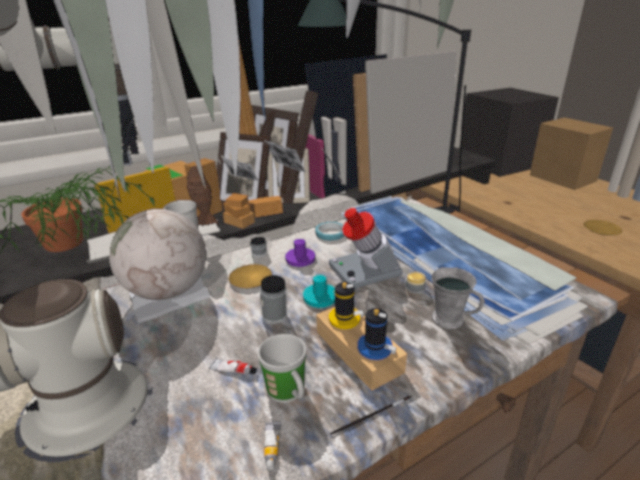

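The top view shows the hub with its red cap at (288,190). The purple (221,252) and turquoise (312,275) caps are decoys. The brass dish is at (226,330), and the block holds the yellow mandrel at (390,288) and the blue one at (445,288). Next I measure with depth.

```bash
cat > h.py <<'E'
import numpy as np,cv2
from scipy.spatial.transform import Rotation as Ro
def cloud(p,d,K,R,t):
    v,u=np.mgrid[:480,:640]; d=d.astype(float)
    c=np.stack([(u-K[0,2])/K[0,0]*d,(v-K[1,2])/K[1,1]*d,d],-1)
    return (c-t)@R
def load(n):
    z=np.load(n+".npz"); return z["p"],z["d"],cloud(z["p"],z["d"],z["camera_matrix"],z["R"],z["t"]),z
def proj(X,z):
    c=np.asarray(X)@z["R"].T+z["t"]; q=c@z["camera_matrix"].T; return q[...,:2]/q[...,2:]
def grab(n,f):
    from bench import arm
    c=arm.get_calibration(n);p,d=arm.get_image(n)
    np.savez(f+".npz",p=p,d=d,**{k:np.array(c[k]) for k in("camera_matrix","R","t")}); cv2.imwrite("pics/"+f+".png",p); return load(f)
def rng(p,X,lo,hi):
    m=cv2.inRange(cv2.cvtColor(p,cv2.COLOR_BGR2HSV),lo,hi)>0; return m&np.isfinite(X).all(-1)
def circ(P):
    A=np.c_[2*P,np.ones(len(P))]; s=np.linalg.lstsq(A,(P**2).sum(1),rcond=None)[0]; return s[:2],np.sqrt(s[2]+s[:2]@s[:2])
E
python3 - <<'E'
from h import *
np.set_printoptions(precision=1,suppress=True)
for n in("top0","side0"):
    p,d,X,z=load(n)
    print(n,"cam",-z["R"].T@z["t"])
    pts=dict(top=dict(table=(400,230),dish=(226,330),dish2=(215,320),yg=(390,288),bg=(445,288),blk=(372,303),blk2=(460,306),globe=(175,420),purp=(217,248),turq=(311,272),redtop=(284,193),reddisc=(300,178),jar=(314,337),pot=(361,170),ijar=(171,291),mug=(440,165),mug2=(404,385),standL=(270,222),bunt=(60,230),bunt2=(100,283),bunt3=(40,310)),
      side=dict(globe=(160,240),b1=(118,120),b2=(88,80),b3=(185,60),robot=(75,350),brown=(45,295),lamp=(320,10),lamp2=(460,60)))[n[:-1]]
    for k,(u,v) in pts.items(): print(k,X[v,u],d[v,u])
p,d,X,z=load("top0")
for nm,lo,hi in(("red",(0,150,60),(8,255,255)),("yel",(22,120,80),(35,255,255)),("blue",(105,150,50),(125,255,255)),("dish",(12,80,60),(22,255,255))):
    m=rng(p,X,lo,hi); 
    n,l,s,c=cv2.connectedComponentsWithStats(m.astype(np.uint8))
    for i in range(1,n):
        if s[i,4]>150: 
            P=X[l==i]; print(nm,s[i],np.median(P,0),P[:,:2].min(0),P[:,:2].max(0),P[:,2].min(),P[:,2].max())
E
```

```text
top0 cam [ 388.7   20.6 1111.1]
table [ 603.  -128.    -0.8] 1130.5632
dish [400.9 211.5  -0.6] 1102.0646
dish2 [419.7 232.7   4.9] 1099.5773
yg [475.7 -92.9 125.4] 986.8394
bg [ 476.4 -187.3  131.2] 980.5839
blk [454.2 -68.4  44. ] 1064.242
blk2 [ 450.5 -232.2   48.4] 1058.333
globe [258.  252.7 193.9] 888.56134
purp [553.6 225.3  53. ] 1072.1359
turq [510.5  46.9  50.8] 1066.6821
redtop [629.5  91.5 178.9] 958.32416
reddisc [663.   66.1 154.6] 987.1959
jar [389.6  38.6  94.9] 1004.89844
pot [713.9 -47.4  38.2] 1109.2589
ijar [472.  311.   42.2] 1071.1344
mug [ 711.6 -192.5   83.6] 1063.0148
mug2 [ 301.5 -132.8    3.6] 1080.8175
standL [612.3 130.   17.1] 1115.8987
bunt [568.1 483.5 141.5] 988.5017
bunt2 [455.3 314.1 374.4] 740.24817
bunt3 [416.6 358.3 436.6] 673.1435
side0 cam [  84.4 -685.7  621.5]
globe [208.8 197.1 176.8] 931.2036
b1 [200.2 331.5 403.3] 916.4408
b2 [163.4 317.3 487.8] 847.71936
b3 [  84.4 -685.7  621.5] 0.0
robot [ 19.5 -60.  164.5] 659.9518
brown [  4.1  -6.  239.1] 656.63495
lamp [788.2 482.2 588.5] 1204.8462
lamp2 [1093.7  239.   460.2] 1225.5344
red [ 265  1
[... 1890 characters left out ...]
6
dish [ 75 303  35  10 187] [437.4 439.   83.4] [428.9 332.4] [443.5 486.7] 48.71166879029079 371.9910119777031
dish [ 198  302   56   57 2526] [401.2 211.6   5.2] [347.7  20.6] [454.9 264.6] -3.037586171106277 1111.1287659039338
dish [   0  321   57   64 1135] [369.6 547.5 106.4] [302.4  20.6] [412.6 602.6] 45.742157291651026 1111.1287659039338
dish [622 321  10  41 181] [ 384.8 -960.5 -751.7] [ 327.5 -975.4] [ 455.4 -945.3] -762.352684177979 -739.1605552562485
dish [  0 385  22  49 708] [263.5 571.1  92. ] [222.5  20.6] [388.7 577.2] 47.458398469178654 1111.1287659039338
dish [516 433  30  39 254] [  47.8 -622.6 -751. ] [ -15.8 -680.4] [ 100.3 -588.9] -763.0308993557543 -736.3283403536682
```

```bash
python3 - <<'E'
import cv2
p=cv2.imread("pics/top0.png")
a=cv2.resize(p[145:245,240:340],None,fx=4,fy=4,interpolation=2)
b=cv2.resize(p[245:345,360:460],None,fx=4,fy=4,interpolation=2)
cv2.imwrite("pics/crop1.png",cv2.hconcat([a,b]))
E
```

```text
(no output)
```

View pics/crop1.png

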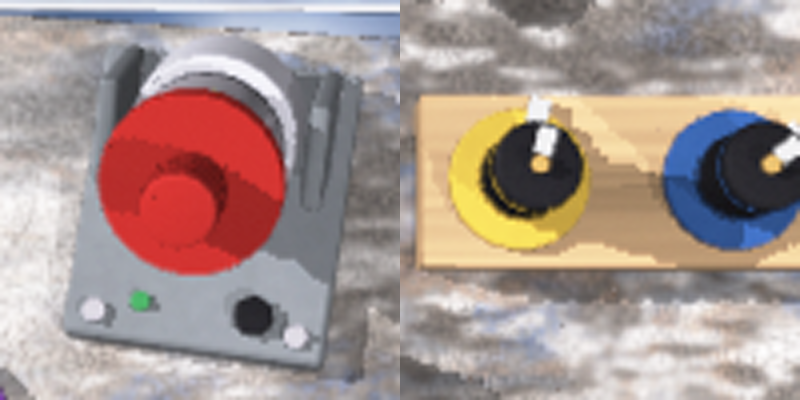

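```bash
python3 - <<'E'
from h import *
np.set_printoptions(precision=0,suppress=True,linewidth=150)
grab("wrist","w0")
# obstacles: height map of z>230 points
H={}
for n in("top0","side0"):
    p,d,X,z=load(n); P=X[(d>0)]; P=P[(P[:,2]>230)&(P[:,2]<900)&(P[:,0]>-100)&(P[:,0]<1000)&(abs(P[:,1])<700)]
    print(n,len(P))
    k=np.round(P[:,:2]/50).astype(int)
    for q in np.unique(k,axis=0):
        s=P[(k==q).all(1)]; 
        if len(s)>15: print(q*50,len(s),s[:,2].min(),s[:,2].max(),end=" | ")
    print()
p,d,X,z=load("side0"); print("proj tcp",proj([[237,577,202],[230,480,300],[0,0,300],[60,300,450]],z))
p,d,X,z=load("top0")
a=cv2.imread("pics/w0.png"); b=cv2.imread("pics/top0.png")[200:,:200]
cv2.imwrite("pics/v2.png",cv2.hconcat([cv2.resize(a,(480,360)),cv2.resize(b,(257,360))]))
E
```

```text
top0 22701
[250 350] 1776 276.2466116732573 548.9758488061938 | [300 300] 404 464.11562130850666 566.5946763190151 | [300 350] 191 431.9715597432553 554.6775063370369 | [350 300] 29 532.6891670175888 572.795424043152 | [350 350] 220 234.11494948095677 563.5275530820624 | [350 400] 230 276.8953597513812 470.9986556106073 | [350 450] 44 230.06397212315255 235.91638680831676 | [400 350] 1385 364.60500044277825 534.6507082210178 | [400 400] 83 431.4322131289083 484.7337860737016 | [400 450] 17 230.15028428370707 235.3132321611752 | [450 300] 1775 238.71205896961018 596.4343951238061 | [450 350] 3271 296.6237594655378 588.6475847497551 | [500 300] 154 512.9601556732136 599.8005675994857 | [550 300] 1099 447.46186190339927 646.6450803617178 | [550 350] 913 358.52277252333835 596.8856158438264 | [600 450] 39 233.8744709848283 252.14589515027603 | [600 500] 23 230.32049082097882 251.59744172969002 | [600 550] 92 230.05244563810518 256.51662824081535 | [650 400] 46 230.46328983211825 249.570321316017 | [650 450] 37 230.30261348482702 248.36261652612995 | [650 500] 43 230.0003800819738 244.161
[... 4856 characters left out ...]
| [850 450] 338 230.35762798616827 599.7345944781928 | [850 500] 825 231.346344572655 611.8565477554808 | [900 400] 988 230.1991090365128 605.212104543252 | [900 450] 591 230.63761621669244 610.5012488784256 | [900 500] 769 231.72842991703467 452.05347838630024 | [950 350] 26 580.0659685816752 592.4761238874461 | [950 400] 1087 230.4703906336392 605.1479040613013 | [950 500] 121 404.10791110788057 452.57128735340643 | [950 550] 79 409.35708167179627 452.12660378365695 | [1000  350] 68 572.4737954929764 592.1329982400725 | [1000  400] 476 230.40675699903724 456.68238626671024 | [1000  550] 36 412.96539555163827 451.0425065832476 | 
proj tcp [[135. 174.]
 [131. 148.]
 [ 27. 259.]
 [ 33. 109.]]
```

View pics/v2.png

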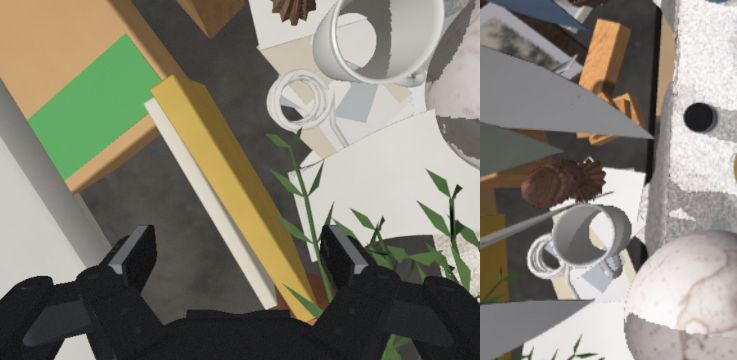

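The wrist view shows only props below the start pose, with nothing of the job in it. Next I fit the cap axis, the dish and the yellow mandrel.

```bash
python3 - <<'E'
from h import *
np.set_printoptions(precision=3,suppress=True,linewidth=150)
from scipy.optimize import least_squares
for n in("top0","side0"):
    p,d,X,z=load(n); m=rng(p,X,(0,150,60),(8,255,255))&(d>0)
    m&=(abs(X[...,0]-645)<70)&(abs(X[...,1]-90)<70)&(X[...,2]>100)&(X[...,2]<230)
    m=cv2.erode(m.astype(np.uint8),np.ones((2,2)))>0
    P=X[m]; rg=np.random.default_rng(0); best=(0,)
    for _ in range(3000):
        a,b,c=P[rg.choice(len(P),3,replace=False)]; nn=np.cross(b-a,c-a); l=np.linalg.norm(nn)
        if l<200: continue
        nn/=l; nn*=np.sign(nn[2]); 
        if abs(np.arccos(nn[2])-.52)>.2: continue
        k=(abs((P-a)@nn)<2).sum()
        if k>best[0]: best=(k,nn,a)
    k,nn,a=best; I=abs((P-a)@nn)<3; Q=P[I]; c=Q.mean(0); nn=np.linalg.svd(Q-c,full_matrices=False)[2][2]; nn*=np.sign(nn[2])
    h=(P-c)@nn
    print(n,len(P),k,"normal",nn,"tilt",np.arccos(nn[2]),"az",np.degrees(np.arctan2(nn[1],nn[0])))
    print(" disc c",c,"heights",np.percentile(h,[1,50,90,97,99]))
    T=P[h>36]; print(" grip top mean",T.mean(0),len(T)," -> mid",T.mean(0)-21*nn)
p,d,X,z=load("top0")
m=rng(p,X,(12,60,60),(24,255,255))&(d>0)&(abs(X[...,0]-401)<70)&(abs(X[...,1]-211)<70)
k=cv2.findContours(m.astype(np.uint8),0,1)[0]; k=max(k,key=cv2.contourArea); (u,v),r=cv2.minEnclosingCircle(k); 
M=cv2.moments(k); u2,v2=M["m10"]/M["m00"],M["m01"]/M["m00"]
def at(u,v,zz):
    K=z["camera_matrix"]; r=z["R"].T@np.linalg.inv(K)@[u,v,1]; C=-z["R"].T@z["t"]; return C+r*(zz-C[2])/r[2]
print("dish",at(u,v,11),at(u2,v2,11),r*1100/567)
# yellow collar outer circle
for nm,lo,hi,c0 in(("yel",(22,120,60),(35,255,255),(470,-90)),("blue",(105,120,40),(125,255,255),(472,-188))):
    m=rng(p,X,lo,hi)&(abs(X[...,0]-c0[0])<45)&(abs(X[...,1]-c0[1])<45)&(X[...,2]<70)
    k=max(cv2.findContours(m.astype(np.uint8),0,1)[0],key=cv2.contourArea); hull=cv2.convexHull(k)[:,0]; (u,v),r=cv2.minEnclosingCircle(hull)
    print(nm,at(u,v,58),r*at(0,0,0)[2] if 0 else r*1050/567)
m=(p.min(-1)>150)&(abs(X[...,0]-480)<50)&(abs(X[...,1]+92)<35)&(X[...,2]>100)
l=np.argwhere(m); print(l.tolist()[:60]); 
for zz in(163,): print([at(x[1],x[0],zz)[:2] for x in l][:0], at(390,288,163))
E
```

```text
top0 1558 853 normal [-0.497  0.05   0.867] tilt 0.5224459529110598 az 174.26114389978062
 disc c [646.276  85.935 141.36 ] heights [-4.673  0.657 41.256 43.193 44.145]
 grip top mean [623.391  91.064 175.773] 291  -> mid [633.818  90.016 157.575]
side0 488 269 normal [-0.499  0.054  0.865] tilt 0.5254199228145985 az 173.8243063063745
 disc c [638.393  73.03  137.538] heights [-7.457  0.857 38.672 42.668 43.374]
 grip top mean [619.609  83.193 174.245] 53  -> mid [630.081  82.06  156.078]
dish [401.474 210.753  11.   ] [401.38  210.639  11.   ] 56.006892101684784
yel [479.199 -99.401  58.   ] 32.371948383472585
blue [ 480.563 -199.417   58.   ] 32.3936073868363
[[277, 395], [277, 396], [277, 397], [277, 398], [278, 394], [278, 395], [278, 396], [278, 397], [278, 398], [279, 394], [279, 395], [279, 396], [279, 397], [279, 398], [280, 394], [280, 395], [280, 396], [280, 397], [280, 398], [281, 394], [281, 395], [281, 396], [281, 397], [282, 393], [282, 394], [282, 395], [282, 396], [282, 397], [283, 395], [283, 396], [283, 397]]
[] [472.375 -88.613 163.   ]
```

```bash
cat >> h.py <<'E'
n0=np.array([-.498,.052,.866]); n0/=np.linalg.norm(n0)
def frame(zt,xt):   # tool z and rough tool x
    zt=np.array(zt,float)/np.linalg.norm(zt); x=np.array(xt,float); x-=zt*(x@zt); x/=np.linalg.norm(x)
    return Ro.from_matrix(np.c_[x,np.cross(zt,x),zt])
def rel(pos,R,s=None,quiet=0):
    from bench import arm
    s=s or arm.read_state(); R0=Ro.from_quat(s["ee_rot"])
    d=R0.inv().apply(np.array(pos)-s["position"])/10; w=(R0.inv()*R).as_rotvec()
    if not quiet: print("xyz",d.round(2).tolist(),"ang",w.round(3).tolist(),"|",np.round(s["clock"],2),s["position"].round(1),"dist mm %.0f deg %.0f"%(np.linalg.norm(d)*10,np.degrees(np.linalg.norm(w))))
    return d,w
E
python3 - <<'E'
from h import *
mid=np.array([634,89.5,158])
R=frame(-n0,[0,-1,0]); print(R.as_quat())
rel([237,577,330],frame([0,0,-1],[.92,-.38,0]))
rel(mid+(130-19)*n0,R)
E
```

```text
[-0.67819591  0.68768206 -0.20012572  0.16460067]
xyz [-0.0, 0.09, -12.81] ang [0.002, -0.0, 0.002] | 0.15 [237.3 577.7 201.9] dist mm 128 deg 0
xyz [49.92, 31.65, -5.16] ang [0.431, 0.352, 1.166] | 0.15 [237.3 577.7 201.9] dist mm 593 deg 74
```

Request:
move_arm(
  moves=[
    {"gripper": 1,"xyz": [0,0,-6],"angular": [0,0,0]},
    {"gripper": 1,"xyz": [0,0,-12],"angular": [0,0,0]},
    {"gripper": 1,"xyz": [5,3.2,-14],"angular": [0.04,0.03,0.12]},
    {"gripper": 1,"xyz": [10,6.4,-14],"angular": [0.08,0.07,0.24]},
    {"gripper": 1,"xyz": [15,9.6,-14],"angular": [0.12,0.1,0.36]},
    {"gripper": 1,"xyz": [20,12.8,-14],"angular": [0.17,0.14,0.48]},
    {"gripper": 1,"xyz": [25,16,-13],"angular": [0.22,0.18,0.6]},
  ],
)

```text
clock: 1.02
position: [408.8, 333.6, 333.5]
ee_rot: [0.869, -0.474, 0.108, -0.091]
contact_force: [1.2, 0.3, 0.3]
gripper_width: 85.5
```

```bash
python3 - <<'E'
from h import *
from bench import arm
s=arm.read_state(); print(s["joints"].round(2),s["contact_force"].round(1))
rel(np.array([634,89.5,158])+111*n0,frame(-n0,[0,-1,0]))
E
```

```text
[ 1.13  0.01 -0.27  0.25 -1.13 -0.65] [1.2 0.3 0.3]
xyz [28.25, 1.16, 10.97] ang [0.207, 0.172, 0.562] | 1.02 [408.8 333.6 333.5] dist mm 303 deg 36
```

Request:
move_arm(
  moves=[
    {"gripper": 1,"xyz": [5,0.2,1.5],"angular": [0.04,0.03,0.1]},
    {"gripper": 1,"xyz": [10,0.4,3],"angular": [0.07,0.06,0.2]},
    {"gripper": 1,"xyz": [15,0.6,5],"angular": [0.1,0.09,0.3]},
    {"gripper": 1,"xyz": [20,0.8,7],"angular": [0.14,0.12,0.4]},
    {"gripper": 1,"xyz": [25,1,9.5],"angular": [0.18,0.15,0.5]},
    {"gripper": 1,"xyz": [28.2,1.2,11],"angular": [0.207,0.172,0.562]},
    {"gripper": 1,"xyz": [28.2,1.2,11],"angular": [0.207,0.172,0.562]},
    {"gripper": 1,"xyz": [28.2,1.2,11],"angular": [0.207,0.172,0.562]},
  ],
)

```text
clock: 2.02
position: [578.1, 97.7, 253.7]
ee_rot: [-0.68, 0.686, -0.2, 0.163]
contact_force: [-0.5, -0.1, 0.4]
gripper_width: 85.4
```

```bash
python3 - <<'E'
from h import *
from bench import arm
np.set_printoptions(precision=2,suppress=True,linewidth=150)
s=arm.read_state(); print(s["joints"].round(2),s["contact_force"].round(1),s["clock"])
p,d,X,z=grab("wrist","w1"); R=Ro.from_quat(s["ee_rot"])
C=-z["R"].T@z["t"]; print("cam in tool",R.inv().apply(C-s["position"]),"axis",R.inv().apply(z["R"][2]))
mid=np.array([634,89.5,158]); print("proj mid",proj(mid,z),proj(mid+21*n0,z))
m=rng(p,X,(0,130,50),(8,255,255))&(d>0)&(np.linalg.norm(X-mid,axis=-1)<80); P=X[m]
h=(P-mid)@n0
print(len(P),np.percentile(h,[1,10,50,90,99]))
D=P[abs(h+21)<6]; c=D.mean(0); 
for _ in range(3):
    nn=np.linalg.svd(D-c,full_matrices=False)[2][2]; nn*=np.sign(nn[2]); D=D[abs((D-c)@nn)<3]; c=D.mean(0)
print("disc normal",nn,"tilt",np.arccos(nn[2]),"plane h of mid: ",(mid-c)@nn)
T=P[h>16]; print("grip top mean",T.mean(0),"mid",T.mean(0)-21*nn,len(T))
B=R.inv().apply(T-T.mean(0)); print(B.min(0),B.max(0))
E
```

```text
[ 0.58  0.04 -0.63  0.62 -0.57 -1.05] [-0.5 -0.1  0.4] 2.025
cam in tool [  72.15    0.38 -172.24] axis [-0.29 -0.    0.96]
proj mid [315.81 218.97] [315.74 225.86]
7323 [-20.65 -19.71 -18.56  23.    24.15]
disc normal [-0.49  0.06  0.87] tilt 0.5215955540316728 plane h of mid:  18.925297187485647
grip top mean [620.75  90.29 176.6 ] mid [631.13  89.03 158.4 ] 1613
[-17.34 -16.68  -2.34] [15.79 16.31  6.73]
```

View pics/w1.png

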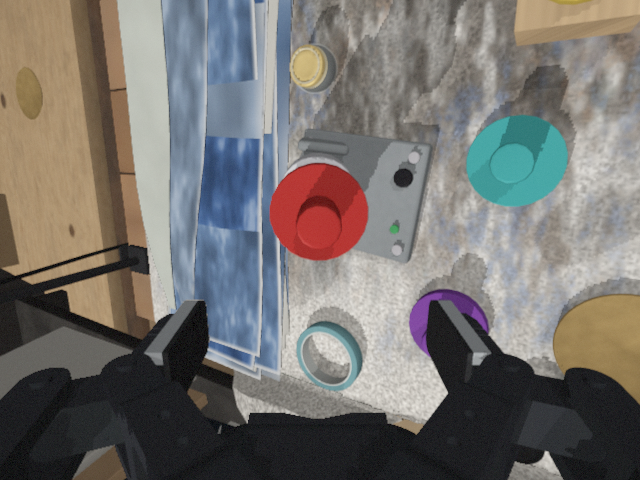

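Wrist view: the red cap at (318,215) sits on the grey stand's hub. Purple (450,325) and turquoise (515,160) are look-alikes standing on the table, so red is the right one. The wrist depth agrees with the top camera to about 2 mm.

```bash
python3 - <<'E'
from h import *
rel(np.array([632.5,89.5,158.5])+(2-19)*n0,frame(-n0,[0,-1,0]))
E
```

```text
xyz [0.31, 0.04, 12.72] ang [0.002, 0.001, 0.005] | 2.08 [578.2  98.2 254.1] dist mm 127 deg 0
```

Request:
move_arm(
  moves=[
    {"gripper": 1,"xyz": [0.3,0,4],"angular": [0,0,0]},
    {"gripper": 1,"xyz": [0.3,0,8],"angular": [0,0,0]},
    {"gripper": 1,"xyz": [0.3,0,11],"angular": [0,0,0]},
    {"gripper": 1,"xyz": [0.3,0,12.7],"angular": [0,0,0]},
    {"gripper": 1,"xyz": [0.3,0,12.7],"angular": [0,0,0]},
    {"gripper": -1,"xyz": [0.3,0,12.7],"angular": [0,0,0]},
    {"gripper": -1,"xyz": [0.3,0,12.7],"angular": [0,0,0]},
    {"gripper": -1,"xyz": [0.3,0,12.7],"angular": [0,0,0]},
    {"gripper": -1,"xyz": [0.3,0,12.7],"angular": [0,0,0]},
    {"gripper": -1,"xyz": [0.3,0,12.7],"angular": [0,0,0]},
  ],
)

```text
clock: 3.32
position: [640.8, 88.6, 144.7]
ee_rot: [-0.68, 0.686, -0.2, 0.164]
contact_force: [-4.1, 0.9, 4.3]
gripper_width: 31.0
```

Request:
move_arm(
  moves=[
    {"gripper": -1,"xyz": [0,0,-0.3],"angular": [0,0,0]},
    {"gripper": -1,"xyz": [0,0,-0.8],"angular": [0,0,0]},
    {"gripper": -1,"xyz": [0,0,-2],"angular": [0,0,0]},
    {"gripper": -1,"xyz": [0,0,-5],"angular": [0,0,0]},
    {"gripper": -1,"xyz": [0,0,-8],"angular": [0,0,0]},
    {"gripper": -1,"xyz": [0,0,-8],"angular": [0,0,0]},
  ],
)

```text
clock: 4.08
position: [601.5, 93.8, 215.5]
ee_rot: [-0.68, 0.686, -0.2, 0.166]
contact_force: [0.5, 0.6, -0.7]
gripper_width: 30.6
```

```bash
python3 - <<'E'
from h import *
from bench import arm
np.set_printoptions(precision=2,suppress=True,linewidth=150)
s=arm.read_state(); print(s["joints"],s["contact_force"],s["gripper_width"],s["clock"])
p,d,X,z=grab("wrist","w2")
# dish: cap mid = TCP -19-? grasp mid was 2 below grasp pt -> mid is 17mm behind TCP
R=frame([0,0,-1],[.5,-1,0])
dish=np.array([401.5,210.7]); rel([*dish,46+3-17+80],R); rel([*dish,46+2-17],R)
E
```

```text
[ 0.51  0.11 -0.68  0.74 -0.44 -1.14] [ 0.5   0.58 -0.65] 30.645700643866483 4.075
xyz [-11.81, 22.32, -1.71] ang [-0.5, -0.17, -0.462] | 4.12 [601.1  92.9 213.7] dist mm 253 deg 40
xyz [-12.18, 26.35, 5.31] ang [-0.5, -0.17, -0.462] | 4.12 [601.1  92.9 213.7] dist mm 295 deg 40
```

View pics/w2.png

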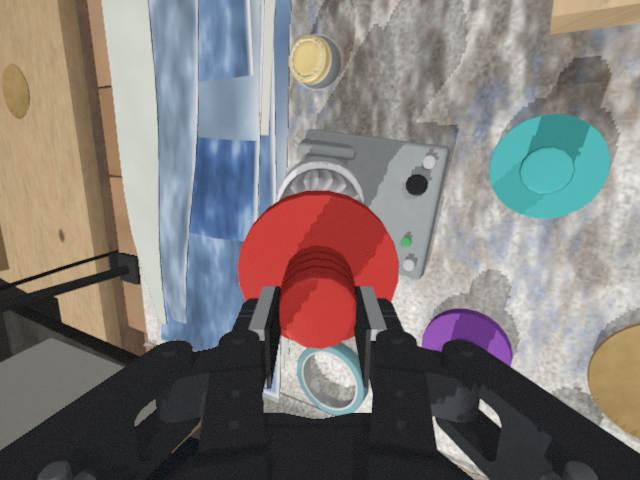

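```bash
python3 - <<'E'
from h import *
from bench import arm
np.set_printoptions(precision=2,suppress=True,linewidth=150)
s=arm.read_state(); R0=Ro.from_quat(s["ee_rot"])
p,d,X,z=load("w2"); m=rng(p,X,(0,130,50),(8,255,255))&(d>0)
L=R0.inv().apply(X[m]-s["position"]); 
print(np.percentile(L,[1,25,50,75,99],axis=0))
D=L[(L[:,2]>-6)&(L[:,2]<18)]; c=np.median(D,0)
for t in(6,4,2.5):
    nn=np.linalg.svd(D-c,full_matrices=False)[2][2]; nn*=-np.sign(nn[2]); D=D[abs((D-c)@nn)<t]; c=D.mean(0)
print("disc n in tool",nn,"plane z at axis",c[2]+(nn[:2]@c[:2])/nn[2],len(D),D.min(0),D.max(0))
T=L[L[:,2]<-32]; print("top",T.mean(0),len(T)) if len(T) else 0
dish=[401.5,210.7]; R=frame([0,0,-1],[1,0,0])
rel([*dish,200],R); rel([*dish,46+2-17],R)
E
```

```text
[[-14.73 -38.92 -40.19]
 [  0.97 -13.48 -38.  ]
 [ 11.43  -0.65   2.13]
 [ 20.82  11.82   2.83]
 [ 39.25  37.29   9.12]]
disc n in tool [-0. -0. -1.] plane z at axis 2.6896165152820632 10308 [-39.12 -41.64   0.61] [40.25 39.92  5.08]
top [  0.99  -0.81 -38.76] 4933
xyz [-11.41, 17.94, -9.33] ang [-0.369, -0.448, -1.54] | 4.12 [601.1  92.9 213.7] dist mm 232 deg 94
xyz [-12.18, 26.35, 5.31] ang [-0.369, -0.448, -1.54] | 4.12 [601.1  92.9 213.7] dist mm 295 deg 94
```

Request:
move_arm(
  moves=[
    {"gripper": -1,"xyz": [0,1,-3],"angular": [-0.02,-0.03,-0.1]},
    {"gripper": -1,"xyz": [-1.5,3,-5],"angular": [-0.06,-0.07,-0.25]},
    {"gripper": -1,"xyz": [-3,5.5,-6],"angular": [-0.1,-0.12,-0.42]},
    {"gripper": -1,"xyz": [-4.5,8,-7],"angular": [-0.14,-0.17,-0.58]},
    {"gripper": -1,"xyz": [-6,10.5,-8],"angular": [-0.18,-0.22,-0.75]},
    {"gripper": -1,"xyz": [-8,13,-8.5],"angular": [-0.22,-0.27,-0.92]},
    {"gripper": -1,"xyz": [-9.5,15.5,-9],"angular": [-0.26,-0.31,-1.08]},
    {"gripper": -1,"xyz": [-11.4,17.9,-9.3],"angular": [-0.3,-0.36,-1.25]},
    {"gripper": -1,"xyz": [-11.4,17.9,-9.3],"angular": [-0.34,-0.41,-1.4]},
    {"gripper": -1,"xyz": [-11.4,17.9,-9.3],"angular": [-0.37,-0.45,-1.54]},
  ],
)

```text
clock: 5.38
position: [402.2, 209.2, 197.7]
ee_rot: [1.0, 0.001, -0.003, 0.002]
contact_force: [0.3, -0.8, -1.0]
gripper_width: 30.9
```

```bash
python3 - <<'E'
from h import *
from bench import arm
s=arm.read_state(); print(s["joints"].round(2),s["contact_force"].round(1))
rel([401.5,210.7,29.5],frame([0,0,-1],[1,0,0]))
E
```

```text
[ 0.84  0.1  -0.39 -0.   -1.09  0.74] [ 0.3 -0.8 -1. ]
xyz [0.03, -0.22, 16.82] ang [0.004, 0.006, 0.002] | 5.38 [402.2 209.2 197.7] dist mm 168 deg 0
```

Request:
move_arm(
  moves=[
    {"gripper": -1,"xyz": [0,-0.1,5],"angular": [0,0,0]},
    {"gripper": -1,"xyz": [0,-0.1,10],"angular": [0,0,0]},
    {"gripper": -1,"xyz": [0,-0.1,14],"angular": [0,0,0]},
    {"gripper": -1,"xyz": [0,-0.1,16],"angular": [0,0,0]},
    {"gripper": -1,"xyz": [0,-0.1,16.5],"angular": [0,0,0]},
    {"gripper": -1,"xyz": [0,-0.1,16.7],"angular": [0,0,0]},
    {"gripper": -1,"xyz": [0,-0.1,16.7],"angular": [0,0,0]},
    {"gripper": -1,"xyz": [0,-0.1,16.7],"angular": [0,0,0]},
  ],
)

```text
clock: 6.38
position: [402.0, 211.1, 32.8]
ee_rot: [1.0, -0.001, -0.001, -0.0]
contact_force: [0.1, 0.5, -1.1]
gripper_width: 30.6
```

Request:
move_arm(
  moves=[
    {"gripper": -1,"xyz": [0,0,0.2],"angular": [0,0,0]},
    {"gripper": -1,"xyz": [0,0,0.4],"angular": [0,0,0]},
    {"gripper": -1,"xyz": [0,0,0.4],"angular": [0,0,0]},
  ],
)

```text
clock: 6.75
position: [402.2, 211.0, 30.3]
ee_rot: [1.0, 0.0, -0.001, 0.0]
contact_force: [-4.7, -2.6, 17.3]
gripper_width: 30.6
```

Request:
move_arm(
  moves=[
    {"gripper": -1,"xyz": [0,0,-0.1],"angular": [0,0,0]},
    {"gripper": 0.3,"xyz": [0,0,-0.1],"angular": [0,0,0]},
    {"gripper": 0.3,"xyz": [0,0,-0.1],"angular": [0,0,0]},
    {"gripper": 0.3,"xyz": [0,0,-0.1],"angular": [0,0,0]},
    {"gripper": 0.3,"xyz": [0,0,-3],"angular": [0,0,0]},
    {"gripper": 0.3,"xyz": [0,0,-8],"angular": [0,0,0]},
    {"gripper": 1,"xyz": [0,0,-14],"angular": [0,0,0]},
    {"gripper": 1,"xyz": [0,0,-20],"angular": [0,0,0]},
    {"gripper": 1,"xyz": [0,0,-20],"angular": [0,0,0]},
  ],
)

```text
clock: 7.88
position: [404.6, 212.9, 233.0]
ee_rot: [1.0, -0.0, 0.002, -0.003]
contact_force: [0.4, 0.3, -0.6]
gripper_width: 85.6
```

```bash
python3 - <<'E'
from h import *
from bench import arm
np.set_printoptions(precision=2,suppress=True,linewidth=150)
s=arm.read_state(); print(s["joints"].round(2),s["contact_force"].round(1))
p,d,X,z=grab("top","t1"); q,_,Xs,zs=grab("side","s1")
m=rng(p,X,(0,150,60),(8,255,255))&(d>0)&(abs(X[...,0]-401)<70)&(abs(X[...,1]-211)<70)
P=X[m]; print("cap red",len(P),P.min(0),P.max(0),np.median(P,0)); T=P[P[:,2]>60]; print("grip top",T.mean(0))
cv2.imwrite("pics/v4.png",cv2.hconcat([cv2.resize(p[140:240,240:340],(400,400),interpolation=2),cv2.resize(p[280:380,175:275],(400,400),interpolation=2)]))
# mandrel mark
def at(u,v,zz):
    K=z["camera_matrix"]; r=z["R"].T@np.linalg.inv(K)@[u,v,1]; C=-z["R"].T@z["t"]; return C+r*(zz-C[2])/r[2]
g=p.min(-1).astype(int); v,u=np.mgrid[:480,:640]
sel=(g>150)&(p.max(-1)-g<40)&(abs(u-396)<6)&(v>262)&(v<286); 
for v0,v1,zz in((262,275,55),(276,286,128)):
    k=sel&(v>=v0)&(v<v1); a=at(u[k].mean(),v[k].mean(),zz); dd=a[:2]-[479.2,-99.4]; print(k.sum(),a,np.linalg.norm(dd),np.degrees(np.arctan2(dd[1],dd[0])))
E
```

```text
[ 0.84  0.07 -0.33 -0.   -1.16  0.73] [ 0.4  0.3 -0.6]
cap red 834 [362.89 142.41   0.5 ] [445.36 248.78 378.63] [387.65 202.39  24.79]
grip top [392.81 192.55 169.41]
82 [ 519.78 -110.16   55.  ] 41.97968635924585 -14.857679768691305
31 [ 489.77 -102.86  128.  ] 11.118394384384196 -18.145625535506834
```

View pics/v4.png

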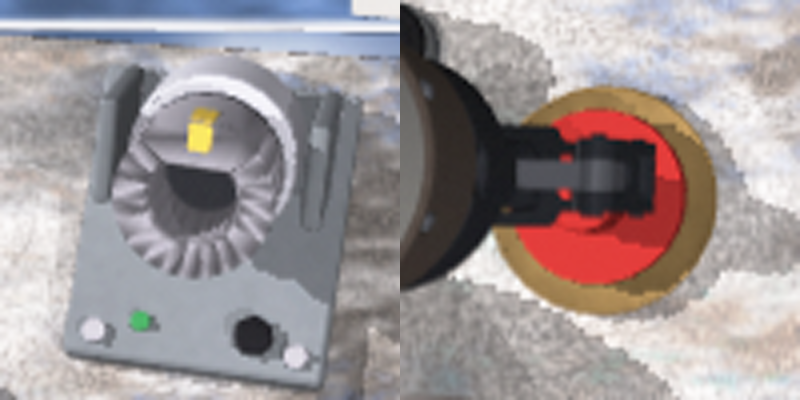

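The cap sits flat on the dish. The bare hub shows a yellow mark at about (290,174) in the top view, on the far, uphill side. Next I look along the hub axis.

```bash
python3 - <<'E'
from h import *
rel(np.array([646,88.1,135.1])+110*n0,frame(-n0,[1,0,0]))
E
```

```text
xyz [18.95, 11.68, -0.32] ang [-0.058, 0.525, -0.017] | 7.98 [401.9 210.9 227.8] dist mm 223 deg 30
```

Request:
move_arm(
  moves=[
    {"gripper": 1,"xyz": [4.5,2.8,-1],"angular": [-0.01,0.13,0]},
    {"gripper": 1,"xyz": [9,5.6,-1],"angular": [-0.03,0.26,-0.01]},
    {"gripper": 1,"xyz": [14,8.6,-1],"angular": [-0.04,0.4,-0.01]},
    {"gripper": 1,"xyz": [19,11.7,-0.3],"angular": [-0.06,0.525,-0.02]},
    {"gripper": 1,"xyz": [19,11.7,-0.3],"angular": [-0.06,0.525,-0.02]},
    {"gripper": 1,"xyz": [19,11.7,-0.3],"angular": [-0.06,0.525,-0.02]},
    {"gripper": 1,"xyz": [19,11.7,-0.3],"angular": [-0.06,0.525,-0.02]},
  ],
)

```text
clock: 8.85
position: [592.5, 95.2, 231.2]
ee_rot: [0.966, 0.01, 0.258, 0.029]
contact_force: [-0.5, -0.2, 0.4]
gripper_width: 85.4
```

```bash
python3 - <<'E'
from h import *
from bench import arm
np.set_printoptions(precision=2,suppress=True,linewidth=150)
s=arm.read_state(); print(s["joints"].round(2),s["position"],s["joint_vel"].round(2))
p,d,X,z=grab("wrist","w3")
mo=np.array([646,88.1,135.1]); print("mouth px",proj(mo,z))
near=(d>0)&(np.linalg.norm(X-mo,axis=-1)<60)
h=(X-mo)@n0; F=X[near&(abs(h)<6)&(np.linalg.norm(X-mo,axis=-1)<36)]; c=F.mean(0)
for t in(4,3,2):
    nn=np.linalg.svd(F-c,full_matrices=False)[2][2]; nn*=np.sign(nn[2]); F=F[abs((F-c)@nn)<t]; c=F.mean(0)
print("face n",nn,"tilt",np.arccos(nn[2]),"az",np.degrees(np.arctan2(nn[1],nn[0])),"mouth above face",(mo-c)@nn,len(F))
y=rng(p,X,(18,90,70),(36,255,255))&near; Y=X[y&(abs(h)<8)]; print("yellow",len(Y),Y.mean(0),Y.min(0),Y.max(0))
q=cv2.resize(p[40:340,160:480],None,fx=2,fy=2,interpolation=2); cv2.imwrite("pics/v5.png",q)
E
```

```text
[ 0.54  0.08 -0.66  0.69 -0.49  0.5 ] [592.48  95.22 231.2 ] [ 0.   -0.01  0.    0.01  0.   -0.  ]
mouth px [319.7  225.21]
face n [-0.5   0.06  0.87] tilt 0.5242693610165627 az 173.03733611769553 mouth above face -0.6801162077415515 4523
yellow 248 [670.9   84.44 150.53] [664.19  78.49 146.24] [680.75  90.23 154.19]
```

View pics/v5.png

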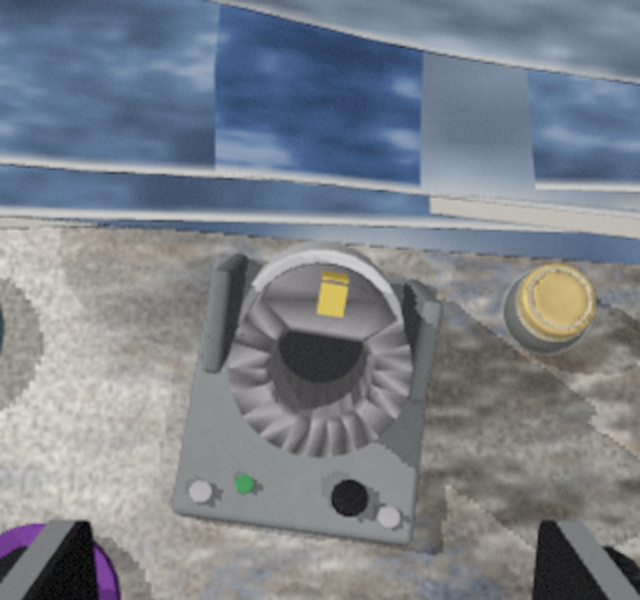

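```bash
python3 - <<'E'
from h import *
np.set_printoptions(precision=2,suppress=True,linewidth=150)
p,d,X,z=load("w3"); mo=np.array([646,88.1,135.1]); n=n0
e1=np.array([1,0,0])-n*n[0]; e1/=np.linalg.norm(e1); e2=np.cross(n,e1)   # e1 uphill, e2 ~ +y
# rectified image of face plane, 5 px/mm, 100 mm
off=-0.7*0
g=np.mgrid[-50:50:.2,-50:50:.2]  # rows: -e1 dir, cols: -e2
W=mo+n*0.7+(-g[0])[...,None]*e1+(-g[1])[...,None]*e2
uv=proj(W,z).astype(np.float32)
r=cv2.remap(p,uv[...,0],uv[...,1],cv2.INTER_CUBIC); 
V=X-mo; a,b,h=V@e1,V@e2,V@n
ok=(d>0)&(np.hypot(a,b)<60)
F=ok&(abs(h-.7)<2.5); A,B=a[F],b[F]
# outer circle: iterative robust fit of boundary
c=np.zeros(2)
for _ in range(5):
    th=np.arctan2(B-c[1],A-c[0]); ra=np.hypot(A-c[0],B-c[1]); pts=[]
    for k in range(-18,18):
        s=(abs(th-(k+.5)*np.pi/18)<np.pi/36)&(ra<40)
        if s.sum()>8: q=np.percentile(ra[s],98); t=(k+.5)*np.pi/18; pts.append(c+q*np.array([np.cos(t),np.sin(t)]))
    c,rr=circ(np.array(pts))
print("outer",c,rr, "->",mo+c[0]*e1+c[1]*e2)
# bore: deep pixels
Dp=ok&(h<-8)&(np.hypot(a,b)<25); print("deep cen (view skew)",a[Dp].mean(),b[Dp].mean(),Dp.sum())
y=rng(p,X,(18,90,70),(36,255,255))&F; print("yellow on face",a[y].mean(),b[y].mean(),a[y].min(),a[y].max(),y.sum())
# yellow via rectified, face part
hs=cv2.cvtColor(r,cv2.COLOR_BGR2HSV); ym=cv2.inRange(hs,(18,90,70),(36,255,255))
v,u=np.nonzero(ym); Y=np.c_[-(v*.2-50),-(u*.2-50)]; Y=Y[(np.hypot(*Y.T)<36.5)&(np.hypot(*Y.T)>12)]
print("yellow rect",Y.mean(0),Y.min(0),Y.max(0)); w=np.linalg.svd(Y-Y.mean(0),full_matrices=False)[2][0]; w*=np.sign(w[0]); print("mark axis deg",np.degrees(np.arctan2(w[1],w[0])), "dir from outer centre",np.degrees(np.arctan2(Y.mean(0)[1]-c[1],Y.mean(0)[0]-c[0])))
o=cv2.resize(r[40:460,40:460],(560,560))
cv2.imwrite("pics/v6.png",o)
E
```

```text
outer [-0.1  -0.13] 35.703610168020745 -> [645.92  87.97 135.06]
deep cen (view skew) -10.787417250683376 -0.16191548400746075 1551
yellow on face 28.778437858052612 -4.554256879535466 21.68655589186456 36.105834640638 235
yellow rect [28.62 -4.44] [ 21.8 -10.4] [36.4  1.4]
mark axis deg -10.603513657978521 dir from outer centre -8.534319851858568
```

View pics/v6.png

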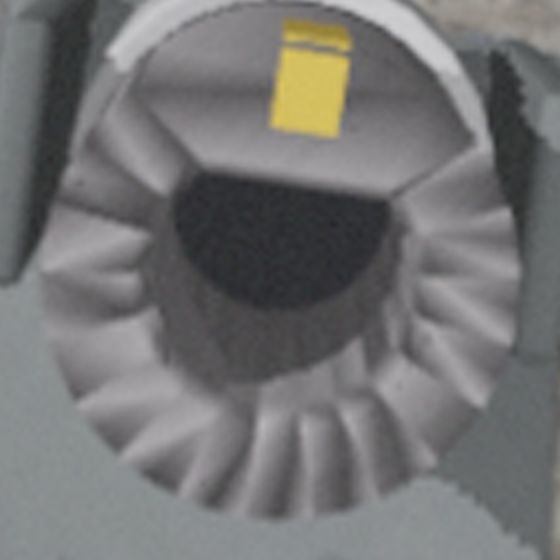

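The rectified hub view has the ring centred (r 35.7 mm, given 36) and the yellow mark at about −8.5° from uphill; the flat's slope agrees. Now over the yellow mandrel.

```bash
python3 - <<'E'
from h import *
t=np.radians(-16)
rel([479.2,-99.4,230],frame([0,0,-1],[np.cos(t),np.sin(t),0]))
E
```

```text
xyz [-10.56, 19.38, -4.53] ang [-0.014, -0.528, 0.293] | 8.9 [592.5  95.3 231.4] dist mm 225 deg 35
```

Request:
move_arm(
  moves=[
    {"gripper": 1,"xyz": [-2.5,4.5,-2.5],"angular": [0,-0.12,0.07]},
    {"gripper": 1,"xyz": [-5,9.5,-4.5],"angular": [-0.01,-0.25,0.14]},
    {"gripper": 1,"xyz": [-8,14.5,-5],"angular": [-0.01,-0.4,0.22]},
    {"gripper": 1,"xyz": [-10.5,19.4,-4.5],"angular": [-0.014,-0.528,0.293]},
    {"gripper": 1,"xyz": [-10.5,19.4,-4.5],"angular": [-0.014,-0.528,0.293]},
    {"gripper": 1,"xyz": [-10.5,19.4,-4.5],"angular": [-0.014,-0.528,0.293]},
    {"gripper": 1,"xyz": [-10.5,19.4,-4.5],"angular": [-0.014,-0.528,0.293]},
  ],
)

```text
clock: 9.78
position: [479.3, -99.6, 229.9]
ee_rot: [0.99, -0.138, -0.0, 0.001]
contact_force: [-0.4, 0.0, 0.1]
gripper_width: 85.3
```

```bash
python3 - <<'E'
from h import *
from bench import arm
np.set_printoptions(precision=2,suppress=True,linewidth=150)
s=arm.read_state(); print(s["joints"].round(2),s["position"],s["ee_rot"])
p,d,X,z=grab("wrist","w4")
def ground(mask,zz):
    v,u=np.nonzero(mask); K=z["camera_matrix"]; r=np.c_[u,v,np.ones(len(u))]@np.linalg.inv(K).T@z["R"]; C=-z["R"].T@z["t"]; return (C+r*((zz-C[2])/r[:,2])[:,None])[:,:2]
g0=np.array([479.2,-99.4])
near=(d>0)&(np.hypot(X[...,0]-g0[0],X[...,1]-g0[1])<60)
ye=rng(p,X,(20,110,60),(36,255,255))&near&(X[...,2]<75)
k=max(cv2.findContours(ye.astype(np.uint8),0,1)[0],key=cv2.contourArea); hm=np.zeros((480,640),np.uint8)
hull=cv2.convexHull(k); mm=np.zeros((480,640),bool); mm[hull[:,0,1],hull[:,0,0]]=1
c,r=circ(ground(mm,58)); print("collar",c,r)
mn=p.min(-1).astype(int); wh=(mn>140)&(p.max(-1)-mn<40)&near
top=wh&(abs(X[...,2]-128)<12); tab=wh&(X[...,2]<85)&(X[...,2]>45)
print("top grip z",np.median(X[...,2][near&(X[...,2]>115)]))
blk=near&(X[...,2]>116)&(X[...,2]<134)&(p.max(-1)<90); k=max(cv2.findContours((blk|top).astype(np.uint8),0,1)[0],key=cv2.contourArea); hull=cv2.convexHull(k); mm[:]=0; mm[hull[:,0,1],hull[:,0,0]]=1; gc,gr=circ(ground(mm,128)); print("grip top",gc,gr)
for nm,m,zz,cc in(("top",top,128,gc),("tab",tab,58,c)):
    if m.sum()>5: a=ground(m,zz).mean(0)-cc; print(nm,m.sum(),a,np.linalg.norm(a),np.degrees(np.arctan2(a[1],a[0])),np.argwhere(m).mean(0))
cv2.imwrite("pics/v7.png",p)
E
```

```text
[ 0.13  0.13 -0.27  0.   -1.17  1.16] [479.32 -99.57 229.88] [ 0.99 -0.14 -0.    0.  ]
collar [ 478.38 -100.63] 32.696289259165866
top grip z 337.0148033722513
grip top [ 479.4  -100.94] 19.64481281429948
top 176 [ 8.5  -2.14] 8.76675126698763 -14.130187799374568 [213.23 318.87]
tab 255 [23.7  -5.94] 24.42914790021685 -14.074873319320856 [180.64 318.01]
```

View pics/v7.png

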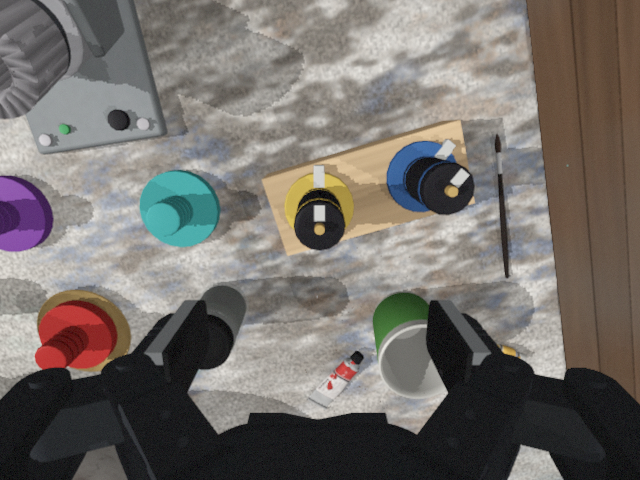

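Wrist view: the yellow mandrel's tab (318,180), mark (319,213) and pin (320,229) lie on the tool's x line, and the blue one is at (440,180). The mandrel is at (479,−100.5) with its x-axis at −14.5°. Now descend and grip.

```bash
python3 - <<'E'
from h import *
t=np.radians(-14.5)
rel([479,-100.5,74],frame([0,0,-1],[np.cos(t),np.sin(t),0]))
E
```

```text
xyz [0.0, 0.08, 15.59] ang [0.001, 0.0, -0.025] | 9.82 [479.3 -99.6 229.9] dist mm 156 deg 1
```

Request:
move_arm(
  moves=[
    {"gripper": 1,"xyz": [0,0.1,4],"angular": [0,0,-0.025]},
    {"gripper": 1,"xyz": [0,0.1,8],"angular": [0,0,-0.025]},
    {"gripper": 1,"xyz": [0,0.1,12],"angular": [0,0,-0.025]},
    {"gripper": 1,"xyz": [0,0.1,15],"angular": [0,0,-0.025]},
    {"gripper": 1,"xyz": [0,0.1,15.6],"angular": [0,0,-0.025]},
    {"gripper": 1,"xyz": [0,0.1,15.6],"angular": [0,0,-0.025]},
    {"gripper": -1,"xyz": [0,0.1,15.6],"angular": [0,0,-0.025]},
    {"gripper": -1,"xyz": [0,0.1,15.6],"angular": [0,0,-0.025]},
    {"gripper": -1,"xyz": [0,0.1,15.6],"angular": [0,0,-0.025]},
    {"gripper": -1,"xyz": [0,0.1,15.6],"angular": [0,0,-0.025]},
  ],
)

```text
clock: 11.08
position: [479.5, -102.2, 74.6]
ee_rot: [0.992, -0.127, 0.0, 0.001]
contact_force: [-1.1, 2.3, 6.1]
gripper_width: 38.0
```

Request:
move_arm(
  moves=[
    {"gripper": -1,"xyz": [0,0,0],"angular": [0,0,0]},
    {"gripper": -1,"xyz": [0,0,-0.5],"angular": [0,0,0]},
    {"gripper": -1,"xyz": [0,0,-2],"angular": [0,0,0]},
    {"gripper": -1,"xyz": [0,0,-5],"angular": [0,0,0]},
    {"gripper": -1,"xyz": [0,0,-9],"angular": [0,0,0]},
    {"gripper": -1,"xyz": [0,0,-13],"angular": [0,0,0]},
    {"gripper": -1,"xyz": [0,0,-16],"angular": [0,0,0]},
    {"gripper": -1,"xyz": [0,0,-16],"angular": [0,0,0]},
    {"gripper": -1,"xyz": [0,0,-16],"angular": [0,0,0]},
  ],
)

```text
clock: 12.2
position: [477.3, -101.9, 231.2]
ee_rot: [0.992, -0.128, -0.003, 0.001]
contact_force: [-0.6, 0.6, -3.6]
gripper_width: 38.1
```

```bash
python3 - <<'E'
from h import *
from bench import arm
np.set_printoptions(precision=2,suppress=True,linewidth=150)
s=arm.read_state(); print(s["joints"].round(2),s["position"],s["contact_force"],s["gripper_width"]); R0=Ro.from_quat(s["ee_rot"])
p,d,X,z=grab("wrist","w5")
L=R0.inv().apply((X-s["position"]).reshape(-1,3)).reshape(X.shape)
ok=(d>0)&(np.linalg.norm(L[...,:2],axis=-1)<48)&(L[...,2]>-70)&(L[...,2]<60)
ye=rng(p,X,(20,110,60),(36,255,255))&ok; Y=L[ye]; print("collar",len(Y),np.percentile(Y,[2,50,98],axis=0))
D=Y[abs(Y[:,2]-np.median(Y[:,2]))<6]; c=D.mean(0); nn=np.linalg.svd(D-c,full_matrices=False)[2][2]; nn*=-np.sign(nn[2]); print("collar n in tool",nn,"plane z at axis",c[2]+(nn[:2]@c[:2])/nn[2])
mn=p.min(-1).astype(int); wh=(mn>140)&(p.max(-1)-mn<40)&ok
for a,b in((-70,-30),(5,35)):
    q=L[wh&(L[...,2]>a)&(L[...,2]<b)]; 
    if len(q): print("white",len(q),q.mean(0),np.degrees(np.arctan2(q.mean(0)[1],q.mean(0)[0])))
h=max(cv2.findContours((ye).astype(np.uint8),0,1)[0],key=cv2.contourArea); h=cv2.convexHull(h)[:,0]; Q=L[h[:,1],h[:,0]]; Q=Q[abs(Q[:,2]-np.median(Y[:,2]))<8]; print("collar circ",circ(Q[:,:2]),len(Q))
cv2.imwrite("pics/v8.png",p)
E
```

```text
[ 0.12  0.13 -0.27 -0.   -1.18  1.19] [ 477.29 -101.88  231.16] [-0.6   0.57 -3.56] 38.11582521031452
collar 5303 [[-10.78 -31.2  -62.31]
 [ 12.82  -0.96  15.58]
 [ 28.49  28.97  19.51]]
collar n in tool [ 0.01  0.01 -1.  ] plane z at axis 15.740007264074718
white 710 [  7.6   0.1 -55. ] 0.7498203593173184
white 722 [27.5  -0.21 15.56] -0.44428138989367993
collar circ (array([-1.62, -1.11]), np.float64(32.36735715322201)) 19
```

View pics/v8.png

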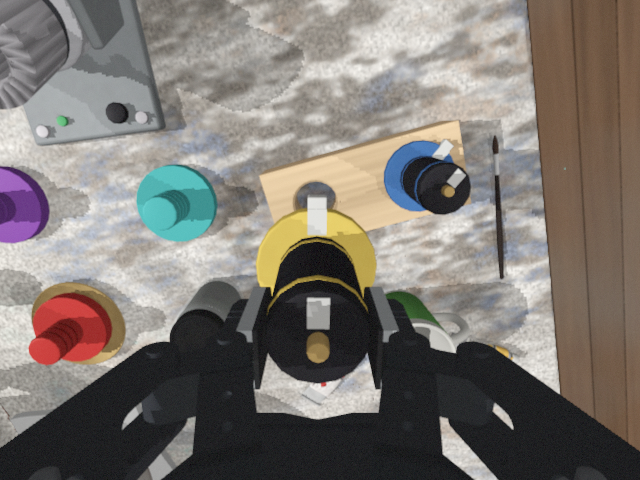

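```bash
cat >> h.py <<'E'
mouth=np.array([645.6,88.0,135.7]); e1=np.array([1,0,0])-n0*n0[0]; e1/=np.linalg.norm(e1); e2=np.cross(n0,e1)
def hubR(deg=-8.5,n=n0): t=np.radians(deg); return frame(-n,np.cos(t)*e1+np.sin(t)*e2)
E
python3 - <<'E'
from h import *
rel(mouth+150*n0,hubR()); rel(mouth+90*n0,hubR())
E
```

```text
xyz [4.02, -21.49, -3.54] ang [0.05, 0.529, -0.121] | 12.25 [ 477.3 -102.   231. ] dist mm 222 deg 31
xyz [7.02, -21.96, 1.63] ang [0.05, 0.529, -0.121] | 12.25 [ 477.3 -102.   231. ] dist mm 231 deg 31
```

Request:
move_arm(
  moves=[
    {"gripper": -1,"xyz": [0.5,-2.5,-2],"angular": [0,0.06,-0.01]},
    {"gripper": -1,"xyz": [1,-6,-3.5],"angular": [0.01,0.14,-0.03]},
    {"gripper": -1,"xyz": [2,-10,-4],"angular": [0.02,0.24,-0.05]},
    {"gripper": -1,"xyz": [2.7,-14,-4],"angular": [0.03,0.34,-0.08]},
    {"gripper": -1,"xyz": [3.4,-18,-4],"angular": [0.04,0.44,-0.1]},
    {"gripper": -1,"xyz": [4,-21,-3.5],"angular": [0.05,0.529,-0.121]},
    {"gripper": -1,"xyz": [4,-21.5,-3.5],"angular": [0.05,0.529,-0.121]},
    {"gripper": -1,"xyz": [4,-21.5,-3.5],"angular": [0.05,0.529,-0.121]},
    {"gripper": -1,"xyz": [4,-21.5,-3.5],"angular": [0.05,0.529,-0.121]},
  ],
)

```text
clock: 13.38
position: [572.5, 95.5, 268.1]
ee_rot: [0.963, -0.064, 0.261, 0.01]
contact_force: [0.0, 0.4, -4.2]
gripper_width: 38.2
```

```bash
python3 - <<'E'
from h import *
from bench import arm
np.set_printoptions(precision=2,suppress=True,linewidth=150)
s=arm.read_state(); print(s["joints"].round(2),s["position"],s["contact_force"],s["gripper_width"]); R0=Ro.from_quat(s["ee_rot"])
p,d,X,z=grab("wrist","w6"); L=R0.inv().apply((X-s["position"]).reshape(-1,3)).reshape(X.shape)
ok=(d>0)&(np.linalg.norm(L[...,:2],axis=-1)<48)&(L[...,2]>-70)&(L[...,2]<60)
Y=L[rng(p,X,(20,110,60),(36,255,255))&ok&(L[...,2]>5)]
D=Y[abs(Y[:,2]-np.median(Y[:,2]))<6]; c=D.mean(0); nn=np.linalg.svd(D-c,full_matrices=False)[2][2]; nn*=-np.sign(nn[2]); print("collar n in tool",nn,"z",c[2]+(nn[:2]@c[:2])/nn[2])
mn=p.min(-1).astype(int); wh=(mn>140)&(p.max(-1)-mn<40)&ok
for a,b in((-70,-30),(5,35)):
    q=L[wh&(L[...,2]>a)&(L[...,2]<b)]
    if len(q): print("white",len(q),q.mean(0))
rel(mouth+(70.7+8)*n0,hubR()); rel(mouth+25.7*n0,hubR())
E
```

```text
[ 0.58  0.02 -0.61  0.6  -0.6   0.41] [572.48  95.48 268.14] [ 0.    0.44 -4.18] 38.2410279724492
collar n in tool [ 0.02  0.01 -1.  ] z 15.36922401503872
white 824 [  9.1    1.33 -56.5 ]
white 753 [28.16 -0.63 15.46]
xyz [-0.31, -0.01, 7.29] ang [-0.001, -0.005, -0.001] | 13.42 [572.5  95.4 268.3] dist mm 73 deg 0
xyz [-0.34, -0.0, 12.59] ang [-0.001, -0.005, -0.001] | 13.42 [572.5  95.4 268.3] dist mm 126 deg 0
```

Request:
move_arm(
  moves=[
    {"gripper": -1,"xyz": [-0.2,0.1,3],"angular": [0,0,0]},
    {"gripper": -1,"xyz": [-0.2,0.1,5.5],"angular": [0,0,0]},
    {"gripper": -1,"xyz": [-0.2,0.1,7.2],"angular": [0,0,0]},
    {"gripper": -1,"xyz": [-0.2,0.1,7.8],"angular": [0,0,0]},
    {"gripper": -1,"xyz": [-0.2,0.1,8.4],"angular": [0,0,0]},
    {"gripper": -1,"xyz": [-0.2,0.1,8.8],"angular": [0,0,0]},
    {"gripper": -1,"xyz": [-0.2,0.1,8.8],"angular": [0,0,0]},
  ],
)

```text
clock: 14.3
position: [614.5, 90.5, 191.2]
ee_rot: [0.963, -0.063, 0.262, 0.01]
contact_force: [-0.1, 0.0, -3.2]
gripper_width: 38.2
```

```bash
python3 - <<'E'
from h import *
from bench import arm
np.set_printoptions(precision=2,suppress=True,linewidth=150)
s=arm.read_state(); R0=Ro.from_quat(s["ee_rot"]); print("tool-frame force",R0.inv().apply(s["contact_force"]),"along n from mouth",(s["position"]-mouth)@n0)
rel(mouth+25.7*n0,hubR())
E
```

```text
tool-frame force [-1.68  0.05  2.76] along n from mouth 63.66003352276732
xyz [-0.11, -0.07, 3.8] ang [-0.001, -0.006, 0.001] | 14.3 [614.5  90.5 191.2] dist mm 38 deg 0
```

Request:
move_arm(
  moves=[
    {"gripper": -1,"xyz": [0,0,0.8],"angular": [0,0,0]},
    {"gripper": -1,"xyz": [0,0,1.6],"angular": [0,0,0]},
    {"gripper": -1,"xyz": [0,0,2.2],"angular": [0,0,0]},
    {"gripper": -1,"xyz": [0,0,2.2],"angular": [0,0,0]},
  ],
)

```text
clock: 14.8
position: [625.5, 89.3, 172.1]
ee_rot: [0.963, -0.063, 0.261, 0.01]
contact_force: [-0.3, -0.3, -3.7]
gripper_width: 38.2
```

```bash
python3 - <<'E'
from h import *
from bench import arm
np.set_printoptions(precision=2,suppress=True,linewidth=150)
s=arm.read_state(); R0=Ro.from_quat(s["ee_rot"]); print("tool-frame force",R0.inv().apply(s["contact_force"]),R0.inv().apply(s["wrist_torque"]),"along n from mouth",(s["position"]-mouth)@n0)
rel(mouth+25.7*n0,hubR())
E
```

```text
tool-frame force [-2.12  0.35  3.05] [-0.08 -1.62  0.01] along n from mouth 41.561366969708416
xyz [-0.09, -0.08, 1.59] ang [-0.001, -0.005, 0.001] | 14.8 [625.5  89.3 172.1] dist mm 16 deg 0
```

Request:
move_arm(
  moves=[
    {"gripper": -1,"xyz": [0,0,0.6],"angular": [0,0,0]},
    {"gripper": -1,"xyz": [0,0,1.1],"angular": [0,0,0]},
    {"gripper": -1,"xyz": [0,0,1.4],"angular": [0,0,0]},
    {"gripper": -1,"xyz": [0,0,1.4],"angular": [0,0,0]},
  ],
)

```text
clock: 15.3
position: [632.6, 88.7, 160.1]
ee_rot: [0.963, -0.063, 0.262, 0.01]
contact_force: [0.3, -0.1, -4.3]
gripper_width: 38.2
```

Request:
move_arm(
  moves=[
    {"gripper": -1,"xyz": [0,0,0.15],"angular": [0,0,0]},
    {"gripper": -1,"xyz": [0,0,0.3],"angular": [0,0,0]},
    {"gripper": -1,"xyz": [0,0,0.3],"angular": [0,0,0]},
  ],
)

```text
clock: 15.68
position: [634.2, 88.9, 159.0]
ee_rot: [0.963, -0.063, 0.263, 0.009]
contact_force: [-7.5, 1.4, 4.4]
gripper_width: 38.4
```

```bash
python3 - <<'E'
from h import *
from bench import arm
np.set_printoptions(precision=2,suppress=True,linewidth=150)
s=arm.read_state(); R0=Ro.from_quat(s["ee_rot"]); print("tool-frame force",R0.inv().apply(s["contact_force"]),R0.inv().apply(s["wrist_torque"]),"along n from mouth",(s["position"]-mouth)@n0)
rel(mouth+25.7*n0,hubR())
E
```

```text
tool-frame force [-4.36 -0.48 -7.61] [-0.33 -2.46  0.06] along n from mouth 25.919252557666503
xyz [-0.18, -0.02, 0.02] ang [-0.002, -0.008, 0.001] | 15.68 [634.2  88.9 159. ] dist mm 2 deg 0
```

Request:
move_arm(
  moves=[
    {"gripper": -1,"xyz": [-0.05,0,0.15],"angular": [0,0,0]},
    {"gripper": -1,"xyz": [-0.05,0,0.25],"angular": [0,0,0]},
    {"gripper": -1,"xyz": [-0.05,0,0.25],"angular": [0,0,0]},
  ],
)

```text
clock: 16.05
position: [634.8, 89.0, 159.1]
ee_rot: [0.962, -0.063, 0.264, 0.009]
contact_force: [-20.2, 2.2, 17.4]
gripper_width: 38.1
```

```bash
python3 - <<'E'
from h import *
from bench import arm
np.set_printoptions(precision=2,suppress=True,linewidth=150)
s=arm.read_state(); R0=Ro.from_quat(s["ee_rot"]); print("tool-frame force",R0.inv().apply(s["contact_force"]),R0.inv().apply(s["wrist_torque"]),"along n from mouth",(s["position"]-mouth)@n0)
p,d,X,z=grab("wrist","w7")
Y=X[rng(p,X,(20,110,60),(36,255,255))&(d>0)&(np.linalg.norm(X-mouth,axis=-1)<45)]; h=(Y-mouth)@n0; print("collar top height",np.percentile(h,[5,50,95])); D=Y[abs(h-np.median(h))<4]; c=D.mean(0); nn=np.linalg.svd(D-c,full_matrices=False)[2][2]; print("collar n",nn*np.sign(nn[2]),n0)
cv2.imwrite("pics/v9.png",cv2.resize(p[100:440,160:480],None,fx=1.75,fy=1.75))
E
```

```text
tool-frame force [ -8.62   0.06 -25.32] [-0.79 -4.03  0.09] along n from mouth 25.686313420857324
collar top height [ 8.4  10.28 19.77]
collar n [-0.48  0.04  0.88] [-0.5   0.05  0.87]
```

View pics/v9.png

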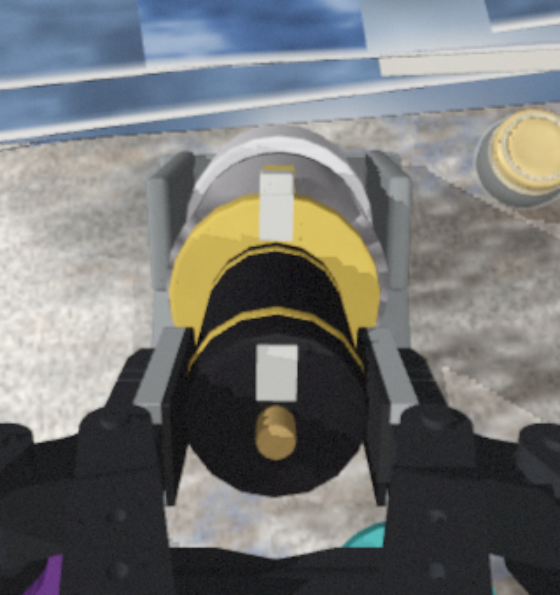

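The white tab lies over the yellow hub mark, and the collar top is 10.3 mm above the face (10 expected) with a firm stop. I relieve the push, release and back out along the axis.

Request:
move_arm(
  moves=[
    {"gripper": -1,"xyz": [0.05,0,-0.2],"angular": [0,0,0]},
    {"gripper": 0.2,"xyz": [0.05,0,-0.2],"angular": [0,0,0]},
    {"gripper": 0.4,"xyz": [0.05,0,-0.2],"angular": [0,0,0]},
    {"gripper": 0.5,"xyz": [0.05,0,-0.2],"angular": [0,0,0]},
    {"gripper": 0.5,"xyz": [0.05,0,-0.2],"angular": [0,0,0]},
    {"gripper": 0.5,"xyz": [0,0,-3],"angular": [0,0,0]},
    {"gripper": 0.6,"xyz": [0,0,-8],"angular": [0,0,0]},
    {"gripper": 1,"xyz": [0,0,-13],"angular": [0,0,0]},
    {"gripper": 1,"xyz": [0,0,-13],"angular": [0,0,0]},
    {"gripper": 1,"xyz": [0,0,-13],"angular": [0,0,0]},
  ],
)

```text
clock: 17.35
position: [569.3, 95.2, 266.9]
ee_rot: [0.963, -0.063, 0.261, 0.01]
contact_force: [0.5, 0.0, -0.5]
gripper_width: 85.7
```

```bash
python3 - <<'E'
from h import *
from bench import arm
np.set_printoptions(precision=2,suppress=True,linewidth=150)
p,d,X,z=grab("wrist","w8")
V=X-mouth; h=V@n0
Y=X[rng(p,X,(20,110,60),(36,255,255))&(d>0)&(np.linalg.norm(V,axis=-1)<40)&(abs(h-10)<8)]; hy=(Y-mouth)@n0; print("collar top height",np.percentile(hy,[5,50,95])); c=Y.mean(0); nn=np.linalg.svd(Y-c,full_matrices=False)[2][2]; nn*=np.sign(nn[2]);print("collar n",nn,n0,"plane at axis",10+ (c-mouth-10*n0)@nn)
mn=p.min(-1).astype(int); r=np.linalg.norm(V-h[...,None]*n0,axis=-1)
wh=(mn>140)&(p.max(-1)-mn<40)&(d>0)
for a,b in((4,16),(74,88)):
    q=V[wh&(h>a)&(h<b)&(r<42)].mean(0); print("white",q@e1,q@e2,np.degrees(np.arctan2(q@e2,q@e1)))
tp=V[(d>0)&(abs(h-80)<4)&(r<30)&(p.max(-1)<110)]; print("grip top",tp.mean(0)@e1,tp.mean(0)@e2,np.median(tp@n0),len(tp))
t,dt,Xt,zt=grab("top","t2"); g,_,_,_=grab("side","s2")
a=cv2.resize(t[140:400,150:490],(600,459)); cv2.imwrite("pics/v10.png",cv2.hconcat([cv2.resize(p[120:400,180:460],(400,400)),cv2.resize(t[140:400,150:490],(400,306)) if 0 else cv2.copyMakeBorder(cv2.resize(t[140:400,150:490],(400,306)),0,94,0,0,0)]))
E
```

```text
collar top height [ 8.56  9.99 11.37]
collar n [-0.49  0.06  0.87] [-0.5   0.05  0.87] plane at axis 10.087920713989453
white 27.72853752415262 -3.608806154819153 -7.415235485042493
white 9.737310645142198 -0.4683304144821107 -2.753603624885224
grip top -0.9102719058015926 1.1901914952835124 79.85351400674209 2050
```

```bash
python3 - <<'E'
from h import *
from bench import arm
np.set_printoptions(precision=1,suppress=True)
a,_,_,_=load("top0"); p,d,X,z=load("t2"); s0=load("side0")[0]; s1=load("s2")[0]
for n,u,v in(("jar",314,337),("inkpot",361,170),("inkjar",171,291),("waterpot",432,170),("blue",445,288),("mug",423,383),("purple",221,252),("turq",312,275)):
    w=np.s_[v-22:v+22,u-22:u+22]; print(n,"mean diff",cv2.absdiff(a[w],p[w]).mean().round(1))
for n,u,v in(("blue",375,335),("jar",273,298),("waterpot",452,298),("inkpot",416,279),("inkjar",259,247)):
    w=np.s_[v-18:v+18,u-18:u+18]; print("side",n,cv2.absdiff(s0[w],s1[w]).mean().round(1))
m=rng(p,X,(0,150,60),(8,255,255))&(d>0)&(abs(X[...,0]-401)<60)&(abs(X[...,1]-211)<60)&(X[...,2]<90); P=X[m]; T=P[P[:,2]>58]; print("cap disc z",np.median(P[P[:,2]<45,2]),"grip top",T.mean(0),"extent",P.min(0),P.max(0))
arm.job_done(); print(arm.read_state()["clock"])
E
```

```text
jar mean diff 1.1
inkpot mean diff 1.0
inkjar mean diff 2.1
waterpot mean diff 0.9
blue mean diff 8.4
mug mean diff 1.0
purple mean diff 45.3
turq mean diff 15.5
side blue 10.2
side jar 6.1
side waterpot 2.0
side inkpot 1.7
side inkjar 14.6
  return _methods._mean(a, axis=axis, dtype=dtype,
  ret = ret.dtype.type(ret / rcount)
<stdin>:9: RuntimeWarning: Mean of empty slice.
  ret = um.true_divide(
Traceback (most recent call last):
ValueError: zero-size array to reduction operation minimum which has no identity
```

```bash
python3 - <<'E'
from h import *
from bench import arm
np.set_printoptions(precision=1,suppress=True)
for n in("top0","t2","side0","s2"):
    p,d,X,z=load(n); v,u=np.mgrid[:480,:640]
    m=rng(p,X,(105,120,40),(125,255,255))&(d>0)&(abs(X[...,0]-478)<50)&(abs(X[...,1]+195)<45)&(X[...,2]>45)&(X[...,2]<70); print(n,"blue collar px",m.sum(),u[m].mean(),v[m].mean())
for n in("s2","w5"):
    p,d,X,z=load(n)
    m=rng(p,X,(0,150,50),(8,255,255))&(d>0)&(abs(X[...,0]-401)<60)&(abs(X[...,1]-211)<60)&(X[...,2]<95)&(X[...,2]>5); P=X[m]; print(n,len(P),P.min(0) if len(P) else "",P.max(0) if len(P) else "")
arm.job_done(); print(arm.read_state()["clock"])
E
```

```text
top0 blue collar px 433 438.07390300230946 291.18013856812934
t2 blue collar px 424 438.2830188679245 291.2948113207547
side0 blue collar px 374 372.8582887700535 349.5267379679144
s2 blue collar px 377 372.9389920424403 349.45358090185675
s2 630 [361.2 164.8   5.3] [441.6 251.   69.7]
w5 4442 [361.  168.4   7.5] [442.6 258.   70.1]
the job is handed in; nothing more can be done
the job is handed in; nothing more can be done
```

I pulled the red cap off the hub and stood it on the brass dish. I then turned the yellow mandrel to match the hub's yellow mark, pushed it home and let go, and handed the job in at about 17.5 s of the 54 s allowed.

Last checks after release:
- **Mandrel:** The collar top was 10.1 mm above the hub face (10 expected) and square to it within about 1°. The tab read −7.4° against the hub mark at −8.5°. The mark on the top end read −2.8°, which disagrees; I put that down to a 1 mm offset over its short 9 mm radius. The shaft slid in without resistance and stopped firmly at about 25 N.
- **Cap:** It is on the dish with its top at 70 mm, where about 67 mm is expected. In the last top view the arm hid it; the side camera and an earlier wrist view both show it in place.
- **Blue mandrel and bystanders:** The blue collar is unmoved to within 0.3 pixel in both views. The jars and pots look unchanged from above. The side-view comparison differed around the ink jar and the pigment jar, which I took for arm or shadow and did not track down. The purple and turquoise caps were behind the arm in the last top view, so I did not re-check them.

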